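# Pin the front wing onto the hob's splash guard

## Task

Put the washed splash guard back together: stand the loose front wing in line with the guard beside the hob and slide its hinge eye fully home in the fork on the guard's end, then take the long hinge pin from the drip stand and thread it down through the fork's upper knuckle, the wing's eye and the lower knuckle until its collar sits flush on the upper knuckle, and let go. Line the holes up by feel and gently, never pressing the parts together with more than 20 newtons; leave the short pin in its stand and the mugs where they are.

Things in the scene. Friction and masses are not known exactly. Their poses are not given: they have to be found in the camera images.
- guard: rear panel of the splash guard beside the hob, fixed: upright bare steel sheet, 4 mm thick, 128 mm high. Origin on the worktop below the nominal hinge axis; +x runs along the sheet away from the hinge (sheet at x = 42 to 178 mm), z up. Its front (-x) end carries a dark steel hinge fork, open to -x: two knuckles (rings 23 mm across, 12 mm holes) with a V-shaped saddle between them
- fork_nominal (a point): mid-height of the fork's axis (z = 99 mm) at mid-slot; axes as the guard's. The fork sits on slotted screws: in each set-up it is tight up to 15 mm either way from here along the guard's x (never across), and that offset is not reported. Lower knuckle z = 68 to 80 mm, upper knuckle 116 to 128 mm, its top level with the sheet's
- wing: front wing of the guard, loose, about 0.3 kg: upright steel sheet 4 mm thick, 128 mm high, 170 mm long (x = -98 to 72 mm), standing on two cross feet 64 mm wide (y) at x = -75 and 40 mm. Origin on the worktop under it, +x along the sheet towards the hinge eye, z up. Pushed at the handle it tips rather than slides, so slide it while holding it
- wing_eye (a point): centre of the wing's hinge eye, an upright barrel of 20 mm diameter with an 11.6 mm through hole, 105 mm ahead (+x) of the wing's origin, z = 86 to 112 mm, on a 4 mm strap; z is the hole's axis. With the wing standing on the worktop the eye passes between the knuckles with 4 to 6 mm to spare above and below
- wing_handle (a point): centre to grip of the dark wooden handle, two scales riveted to the sheet's top edge: together 60 mm long (x), 16 mm thick (y), from 92 to 136 mm above the worktop; this point is 116 mm above the worktop and 117 mm behind the eye
- drip_stand: bare aluminium drip stand, fixed: a plate 130 x 64 mm, its top 85 mm above the worktop, on two end legs, with three 13 mm holes in a row along its x at -40, 0 and 40 mm. Origin on the worktop below the middle hole. One pin hangs by its collar in each outer hole, the middle one is empty
- long_pin: the steel hinge pin, loose, 0.08 kg. Origin at the centre of the underside of its collar, z up along the pin to the knob: shaft 9 mm in diameter reaching 70 mm below the collar, the last 6 mm tapering to 6.6 mm; collar 22 mm across, 4 mm thick; above it a dark knob 16 mm in diameter, from 6 to 42 mm above the collar's underside
- pin_knob (a point): the place to grip on the long pin's knob, 26 mm above the collar's underside
- pin_tip (a point): the lower end of the long pin, 70 mm below the collar's underside
- short_pin: a shorter pin with a lower knob (22 mm, against 36 mm), shaft 40 mm: not wanted now, it stays in its hole of the drip stand. Origin under its collar
- mug_plain: white mug with a red inside, 90 mm tall, on a round wooden coaster; bystander. Origin under it
- mug_tall: white mug, 86 mm tall; bystander. Origin under it
- fork_saddle (a point): foremost middle point of the saddle's mouth at mid-slot, 6 mm in front of the hinge axis, z = 99 mm. The saddle: two upright walls, each 30 degrees off the guard's x, mouth 30 mm wide, narrowing to +x. A 20 mm barrel pushed in until it bears on both walls stands on the axis of the knuckles' holes
Things that resemble listed ones, but are neither listed nor needed, are in the scene too. Leave any turquoise look-alike of the long_pin alone.

How it is judged (in metres and radians):
On the way:
1. the wing stands upright on the worktop with its eye in the fork (x of wing_eye in the frame of fork_nominal between -0.0185 and 0.0185 m and y of wing_eye in the frame of fork_nominal between -0.004 and 0.004 m and angle between wing's own z axis and vertical below 0.05 rad and height (world z) of wing below 0.004 m), for 0.2 s.
At the end, for the whole second after the job is handed in: wing upright on the worktop (tilt < 0.05 rad), its eye in the fork (within 18.5 mm of mid-slot along, 4 mm across); long pin through the eye (collar and tip within 5 mm of its axis, tilt < 0.08 rad), collar's underside 125 to 131 mm above the worktop, on the upper knuckle; both at rest (all of step 1 and height (world z) of long_pin between 0.125 and 0.131 m and angle between long_pin's own z axis and vertical below 0.08 rad and horizontal distance between each of long_pin, pin_tip and wing_eye below 0.005 m and linear speed of each of long_pin, wing below 0.02 m/s); the robot touches nothing.
It fails at once if the wing is pressed against the guard with more than 20 N (contact force between wing and guard above 20 N).
It fails at once if the pin is pressed against the guard with more than 20 N (contact force between long_pin and guard above 20 N).
It fails at once if the pin is pressed against the wing with more than 20 N (contact force between long_pin and wing above 20 N).
It fails at once if the short pin is taken from its hole (distance of short_pin from where it was at the start of the episode above 0.02 m).
It fails at once if a mug is knocked about (distance of any of mug_plain, mug_tall from where it was at the start of the episode above 0.03 m).
It also fails if it takes over 70 s, if anything falls off the work surface, if the arm or the gripper's body presses on something with over 40 N, if the wrist force passes 120 N, or if a joint passes its speed limit or range.

## Robot

A 6-joint arm with a two-finger parallel gripper is mounted at the origin on a cart in front of the work surface, level with it; the furniture and walls round the work are solid. World frame = base frame: x ahead of the robot, y to its left, z up, the work surface at z = 0. Lengths are in m, angles in degrees, forces in N, time in s.
With the tool pointing down it reaches from about 0.325 to 0.75 m from the base axis. Payload 7.6 kg.
Tool frame: the origin (TCP) lies midway between the tips of the shut fingers; the grasp point (between the pads) lies 19 mm behind it; z points along the fingers, y is the line along which they close (so a half turn about z gives the same grasp; the last joint's range is limited). The gripper opens to 85 mm and grips with 20 to 120 N. Pads are 22 mm wide; open, the fingers measure 114 mm over their backs; the gripper's body (76 mm by 85 mm) begins 54 mm behind the grasp point. The pads swing forward as they close: fully open they stand 13 mm farther back than shut.
Start: joints at [71.603, 2.991, 80.254, -0, 96.75, -4.028], TCP at [0.13, 0.509, 0.192] pointing down, gripper open.
Joint ranges: [-166.34, 166.34], [-52.06, 124.39], [6.96, 135.62], [-60.46, 240.46], [14.63, 156.25], [-167.68, 167.68]. Speed limits (degrees/s): [147.25, 147.25, 172.46, 180, 180, 180].

## Interface

Orientations are given as a 3x3 rotation matrix whose columns are the frame's x, y, z axes.
In Python, from cell import bot, kin, imaging, boxes_of, pinpoint, current_time, current_joint_pos, current_dq, current_effort, current_ee_pos, current_ee_rot, current_ft_force, current_moment, current_width, current_finger_force gives the robot as it stands. Calls block until the motion is done:
- bot.movep(position, orientation): joint-space move of the TCP to a pose.
- bot.move_linear(position, v=0.15, orientation=None, contact_N=None): straight line of the TCP; orientation=None keeps the orientation; v is the mean speed in m/s. With contact_N (N) it stops when the force on the tool has changed by that much, and returns True; else False.
- bot.goto_joints(angles): joint-space move.
- bot.gripper_open() and bot.grasp(f_grip=None): open the fingers fully, or close them until they stop; f_grip is the grip in N (None keeps the last).
- bot.dwell(seconds).
- kin.solve_ik(position, orientation): joint angles nearest the present ones, or None.
- imaging.grab_frame(name): name is "side" or "top" or "wrist"; returns the picture (420x560x3 uint8, blue, green, red); there is no depth.
- imaging.get_calibration(name): a dict with "vertical_fov" (degrees; the focal length in pixels is half the picture's height over the tangent of half this angle, whatever the lens; pixels are square), "cx", "cy" (the principal point, pixels), "view" (4x4, takes a point from world to camera coordinates); the wrist camera has in their place "tool_from_camera" (4x4, takes a point from camera to tool coordinates, whose origin is the TCP and whose axes are the flange's). Camera axes: x right, y up, looking along -z (the intrinsics and any distortion apply to the point x, -y, -z); pixel columns grow to the right and rows downward; lengths in m; the calibration is good to about 2 mm. A picture is of the moment at which its call begins: read the wrist's pose just before it. get_calibration takes no time and is no camera call.
A pose or a line that the arm cannot do raises bot.PlanningError and nothing moves.
- bot.job_done(): hands the job in; it is judged then, once.
Trained networks look in the newest picture that a camera, given by its name, has taken for a name from the list of things; names that differ only in an ending like _2 or _b are one class to them, and where a whole thing is asked for, a point or a joint stands for the part that bears it (a point fixed in the world has none). Each returns a list of dicts, best first, with "score" (0 to 1); they miss things now and then, are a little off and sometimes report something else, mostly with a low value. They report only what shows in the picture. A call takes as long as a camera call. They do not tell look-alikes from the thing itself.
- boxes_of(camera, label): "at" ([column, row] in pixels, amid what is visible of it).
- pinpoint(camera, label): "at" ([column, row] in pixels: a listed point, or the origin of a listed thing).
Readings, each from a call of its own:
- current_time(): time.
- current_joint_pos(): joint angles.
- current_dq(): joint speeds.
- current_effort(): joint torques, N m.
- current_ee_pos(): TCP position.
- current_ee_rot(): TCP orientation.
- current_ft_force(): force on the tool from outside, world axes, zero at the start.
- current_moment(): the same for the moment, N m.
- current_width(): finger opening in m.
- current_finger_force(): force on a finger pad.
Only numpy, scipy, OpenCV 4.12 (cv2) and the standard library are available. Lean on these libraries where they do the work, as an engineer would, in place of code of your own. Each camera call takes 0.05 s, during which the arm holds its last target. There are 200 camera calls.

## Working session

There is one attempt and no reset: what is moved stays moved. The work goes in short steps, each a Python script; the robot and the scene stay as the last script left them, time stands still between calls to the robot, and variables do not carry over. Pictures are saved under pics/ and viewed, at most 10 in all, crops included, and the job is handed in when it is done.

```bash
ls; mkdir -p pics; cat > h.py <<'E'
import numpy as np, cv2
from cell import *
E
python3 - <<'E'
from h import *
fs=[]
for c in("side","top"):
    f=imaging.grab_frame(c); cv2.imwrite(f"pics/{c}0.png",f)
    k=imaging.get_calibration(c); print(c,{a:(np.round(b,4).tolist() if not isinstance(b,str) else b) for a,b in k.items()})
    for l in("guard","fork_nominal","fork_saddle","wing","wing_eye","wing_handle","drip_stand","long_pin","pin_knob","short_pin","mug_plain","mug_tall"):
        print(l,[(np.round(d["at"]).tolist(),round(d["score"],2)) for d in pinpoint(c,l)[:4]])
print(imaging.get_calibration("wrist"),current_time())
E
```

```text
pics
side {'vertical_fov': 57.2939, 'cx': 278.5767, 'cy': 214.0205, 'view': [[0.3838, -0.9234, -0.0081, -0.2386], [0.5127, 0.2058, 0.8336, -0.3677], [-0.768, -0.3241, 0.5524, -0.4768], [0.0, 0.0, 0.0, 1.0]]}
guard [([213.0, 232.0], 0.7)]
fork_nominal [([209.0, 191.0], 0.57)]
fork_saddle [([210.0, 195.0], 0.78), ([282.0, 227.0], 0.2), ([211.0, 194.0], 0.17)]
wing [([288.0, 268.0], 0.76)]
wing_eye [([299.0, 206.0], 0.64)]
wing_handle [([284.0, 229.0], 0.94)]
drip_stand [([359.0, 289.0], 0.74)]
long_pin [([364.0, 309.0], 0.95), ([326.0, 240.0], 0.61), ([328.0, 299.0], 0.59), ([318.0, 261.0], 0.51)]
pin_knob [([318.0, 254.0], 0.81), ([336.0, 287.0], 0.81), ([362.0, 294.0], 0.63), ([325.0, 230.0], 0.58)]
short_pin [([365.0, 269.0], 0.67)]
mug_plain [([359.0, 238.0], 0.67), ([360.0, 267.0], 0.67)]
mug_tall [([294.0, 208.0], 0.7)]
top {'vertical_fov': 54.1325, 'cx': 274.0435, 'cy': 210.7169, 'view': [[0.0287, -0.9996, -0.0005, -0.0574], [0.9895, 0.0284, 0.1415, -0.5912], [-0.1415, -0.0046, 0.9899, -0.8522], [0.0, 0.0, 0.0, 1.0]]}
guard [([189.0, 220.0], 0.67), ([287.0, 197.0], 0.48)]
fork_n
[... 343 characters left out ...]
232.0], 0.59), ([344.0, 307.0], 0.58)]
pin_knob [([350.0, 308.0], 0.68), ([322.0, 267.0], 0.64), ([363.0, 230.0], 0.63), ([322.0, 233.0], 0.56)]
short_pin [([365.0, 273.0], 0.65)]
mug_plain [([340.0, 182.0], 0.58)]
mug_tall [([248.0, 146.0], 0.82)]
{'vertical_fov': 69.2847715919487, 'cx': 278.5158559316392, 'cy': 207.44591942567533, 'tool_from_camera': array([[-7.84244978e-04,  9.46390156e-01,  3.23024856e-01,
         8.39285329e-02],
       [ 9.99999375e-01,  4.84932573e-04,  1.00707134e-03,
        -1.30999600e-04],
       [ 7.96437128e-04,  3.23025444e-01, -9.46389945e-01,
        -1.81478018e-01],
       [ 0.00000000e+00,  0.00000000e+00,  0.00000000e+00,
         1.00000000e+00]])} 1.3
```

```bash
python3 - <<'E'
import cv2
for c in("side","top"):
    f=cv2.imread(f"pics/{c}0.png"); cv2.imwrite(f"pics/{c}0b.png",cv2.resize(f[100:380,130:490],None,fx=2.1,fy=2.1,interpolation=cv2.INTER_CUBIC))
E
```

```text
(no output)
```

View pics/top0b.png

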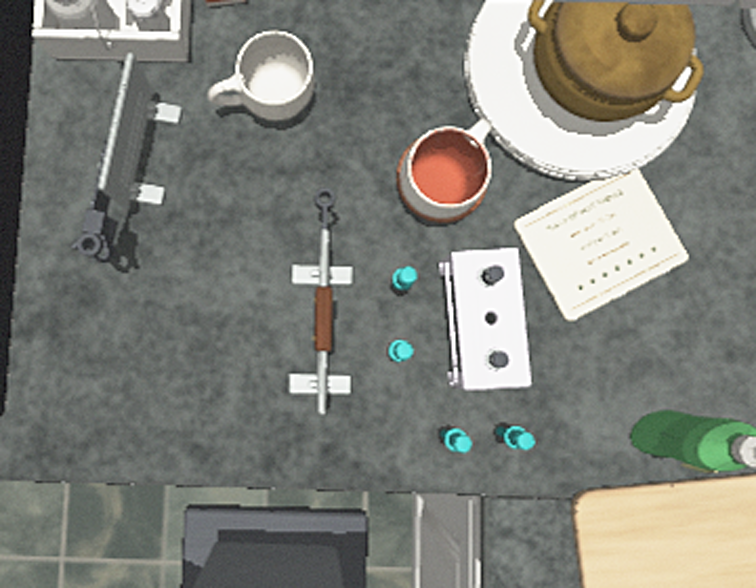

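View pics/side0b.png

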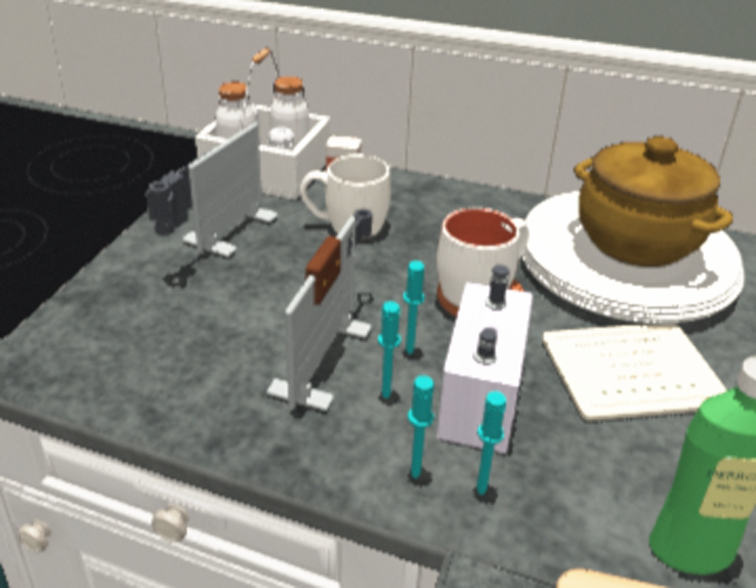

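The top crop shows the guard on the left with its fork at (92,243), and the wing in the middle with its eye at (324,195) and handle at (323,318). The stand is at (490,318).

Pin candidates (top crop pixels):
- **Far stand hole (492,273):** dark knob, appears taller in the side crop at (499,285).
- **Near stand hole (498,360):** dark knob, appears shorter in the side crop at (488,345).
- **Four turquoise pins (404,278), (400,350), (457,440), (518,437):** standing free. These are the look-alikes, so I'll leave them alone.

The far dark pin fits the description. I'll confirm it in an enlarged crop.

```bash
cat >> h.py <<'E'
def K(c):
    k=imaging.get_calibration(c); f=210/np.tan(np.radians(k["vertical_fov"]/2)); return k,f
def ray(c,px,pose=None):
    "pose=(pos,rot) of the TCP for the wrist camera; returns origin, direction in world"
    k,f=K(c); d=np.array([(px[0]-k["cx"])/f,-(px[1]-k["cy"])/f,-1])
    if c=="wrist":
        T=np.asarray(k["tool_from_camera"]); p,R=pose
        return np.array(p)+R@T[:3,3], R@T[:3,:3]@d
    V=np.asarray(k["view"]); return -V[:3,:3].T@V[:3,3], V[:3,:3].T@d
def onz(c,px,z,pose=None):
    o,d=ray(c,px,pose); return o+d*(z-o[2])/d[2]
def proj(c,P,pose=None):
    k,f=K(c)
    if c=="wrist":
        T=np.asarray(k["tool_from_camera"]); q=T[:3,:3].T@(pose[1].T@(np.array(P)-pose[0])-T[:3,3])
    else:
        V=np.asarray(k["view"]); q=V[:3,:3]@P+V[:3,3]
    return np.array([k["cx"]-f*q[0]/q[2],k["cy"]+f*q[1]/q[2]])
def tri(rs):
    A=0;b=0
    for o,d in rs:
        d=d/np.linalg.norm(d); M=np.eye(3)-np.outer(d,d); A=A+M; b=b+M@o
    return np.linalg.solve(A,b)
def down(yaw):
    "tool pointing down, tool x along world heading yaw (rad)"
    c,s=np.cos(yaw),np.sin(yaw); return np.array([[c,s,0],[s,-c,0],[0,0,-1.]])
def pose(): return np.array(current_ee_pos()),np.array(current_ee_rot())
E
python3 - <<'E'
from h import *
C=lambda x,y:(130+x/2.1,100+y/2.1)
for n,p,z in[("sheet far",(130,57),.128),("sheet near",(100,215),.128),("fork",(92,243),.128),("eye",(324,197),.112),("wing rear",(322,410),.128),("wing sheet front",(326,232),.128),("handle",(323.5,318),.136),("farpin",(493,273),.127),("nearpin",(498,359),.113),("midhole",(491,318),.085),("T1",(407,272),.11),("T2",(402,349),.11),("T3",(460,441),.11),("T4",(523,438),.11),("tall mug",(275,75),.086)]:
    print(n,np.round(onz("top",C(*p),z),4))
for n,a,b in[("eye",(299,206),(284,193)),("handle",(284,229),(285,253)),("fork",(209,191),(176,213)),("saddle",(210,195),(177,214))]: print(n,tri([ray("side",a),ray("top",b)]).round(4))
print(np.round(current_ee_rot(),3))
f=cv2.imread("pics/side0.png"); cv2.imwrite("pics/pins.png",cv2.resize(f[215:320,310:400],None,fx=5,fy=5,interpolation=cv2.INTER_CUBIC))
E
```

```text
sheet far [0.7464 0.1303 0.128 ]
sheet near [0.5915 0.1496 0.128 ]
fork [0.5648 0.1555 0.128 ]
eye [ 0.6176 -0.0603  0.112 ]
wing rear [ 0.418  -0.0632  0.128 ]
wing sheet front [ 0.5815 -0.0627  0.128 ]
handle [ 0.5009 -0.0623  0.136 ]
farpin [ 0.5475 -0.219   0.127 ]
nearpin [ 0.4685 -0.2266  0.113 ]
midhole [ 0.5078 -0.2261  0.085 ]
T1 [ 0.5479 -0.1411  0.11  ]
T2 [ 0.4752 -0.1372  0.11  ]
T3 [ 0.3924 -0.1919  0.11  ]
T4 [ 0.3968 -0.2501  0.11  ]
tall mug [ 0.7464 -0.0082  0.086 ]
eye [ 0.6207 -0.0563  0.0958]
handle [ 0.4987 -0.0644  0.1141]
fork [0.5717 0.1547 0.1161]
saddle [0.5716 0.1543 0.1055]
[[-0.969  0.248  0.   ]
 [ 0.248  0.969  0.   ]
 [-0.     0.    -1.   ]]
```

View pics/pins.png

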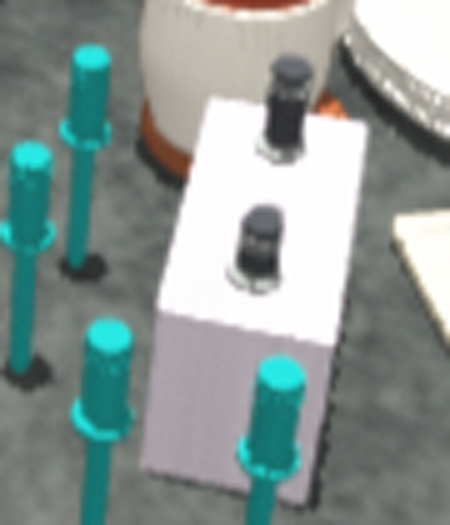

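The crop confirms it. The far pin at crop (289,105) has a knob about 1.5 times as tall as the near one at (260,240), so it is the long pin. Next I'll look closely at the fork, then the wing.

```bash
python3 - <<'E'
from h import *
def look(tag,P,yaw,labs):
    bot.movep(P,down(yaw)); po=pose(); f=imaging.grab_frame("wrist"); cv2.imwrite(f"pics/{tag}.png",f)
    np.save(f"{tag}.npy",np.vstack([po[0],po[1]]))
    for l,z in labs:
        for d in pinpoint("wrist",l)[:2]: print(tag,l,np.round(d["at"],1),round(d["score"],2),np.round(onz("wrist",d["at"],z,po),4))
try: look("fork",[0.55,0.157,0.24],-0.13,[("fork_nominal",.099),("fork_saddle",.099),("guard",0)])
except bot.PlanningError as e: print(e)
look("wing",[0.53,-0.062,0.24],0.01,[("wing_handle",.116),("wing_eye",.099),("wing",0)])
print(current_time(),np.round(current_joint_pos(),1))
a,b=cv2.imread("pics/fork.png"),cv2.imread("pics/wing.png")
cv2.imwrite("pics/both.png",cv2.resize(np.hstack([a[:, 80:480],b[:,80:480]]),None,fx=1,fy=1))
E
```

```text
fork fork_nominal [272.7 159.6] 0.6 [0.5766 0.1602 0.099 ]
fork fork_nominal [487.4  88.3] 0.27 [ 0.6193 -0.0599  0.099 ]
fork fork_saddle [278.4 164.2] 0.9 [0.571  0.1548 0.099 ]
fork guard [278.8 147.7] 0.55 [0.575  0.1537 0.    ]
wing wing_handle [279.3 213.1] 0.95 [ 0.5022 -0.0623  0.116 ]
wing wing_eye [276.1  95.6] 0.95 [ 0.6204 -0.0579  0.099 ]
wing wing [279.5 179.7] 0.94 [ 0.5108 -0.0628  0.    ]
4.5667 [-10.5   4.1  73.7   0.  102.2  78.8]
```

View pics/both.png

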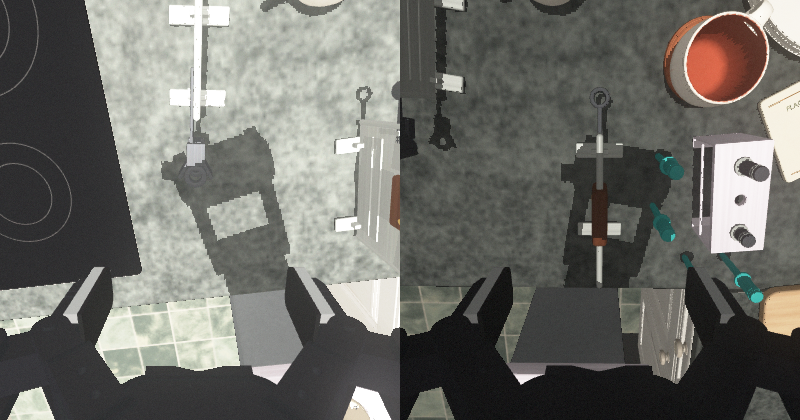

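The left half shows the fork knuckle ring at about (195,175), full-frame (275,175), with the sheet running up the picture. The right half shows the wing in line with the tool, its eye at full-frame (279,96) and its handle at (279,213). I'll enlarge the fork to pin down its hole and the sheet line.

```bash
python3 - <<'E'
import cv2
f=cv2.imread("pics/fork.png"); cv2.imwrite("pics/forkz.png",cv2.resize(cv2.convertScaleAbs(f[60:210,225:325],alpha=1.3),None,fx=4,fy=4,interpolation=cv2.INTER_CUBIC))
E
```

```text
(no output)
```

View pics/forkz.png

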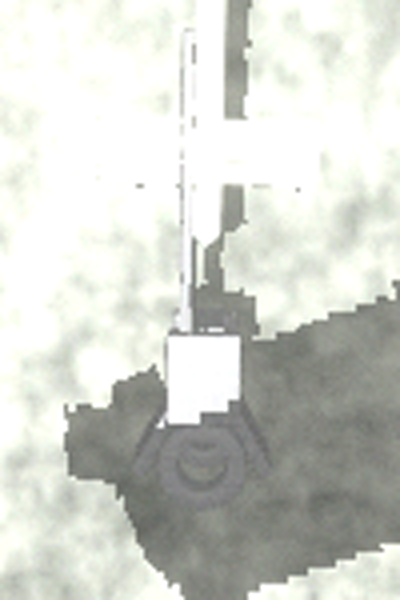

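```bash
python3 - <<'E'
from h import *
m=np.load("fork.npy"); po=(m[0],m[1:])
print("ring",onz("wrist",(275.75,175.5),.128,po).round(4))
for a in [(187,40),(187,320),(203,378),(187,33)]: print(a,onz("wrist",(225+a[0]/4,60+a[1]/4),.128,po).round(4))
for P in [(.5915,.1496,.128),(.7464,.1303,.128),(.65,.1423,.128)]:
    q=proj("wrist",P,po); print(P,q.round(1),((q-[225,60])*4).round())
m=np.load("wing.npy"); po=(m[0],m[1:]); print("eye",onz("wrist",(279,96.5),.112,po).round(4))
f=cv2.imread("pics/top0.png"); cv2.imwrite("pics/gtop.png",cv2.resize(f[118:230,160:225],None,fx=5,fy=5,interpolation=cv2.INTER_CUBIC))
E
```

```text
ring [0.5656 0.1583 0.128 ]
(187, 40) [0.6603 0.1493 0.128 ]
(187, 320) [0.6001 0.1575 0.128 ]
(203, 378) [0.586  0.1556 0.128 ]
(187, 33) [0.6617 0.1491 0.128 ]
(0.5915, 0.1496, 0.128) [281.2 148. ] [225. 352.]
(0.7464, 0.1303, 0.128) [280.7 -51.4] [ 223. -446.]
(0.65, 0.1423, 0.128) [281.   81.3] [224.  85.]
eye [ 0.6193 -0.0608  0.112 ]
```

View pics/gtop.png

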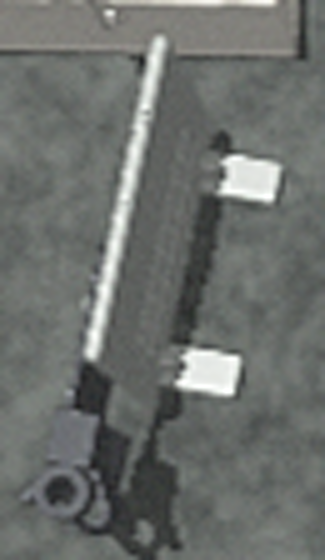

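```bash
python3 - <<'E'
from h import *
g=[0.5023,-0.0621]; yw=0.011
bot.movep([*g,0.15],down(yw)); bot.move_linear([*g,0.097],v=0.1)
bot.grasp(60); print("w",current_width(),current_finger_force(),np.round(current_ft_force(),1))
bot.move_linear([*g,0.137],v=0.08); print("lifted",np.round(current_ft_force(),1),np.round(current_moment(),2))
yaw=-0.132; u=np.array([np.cos(yaw),np.sin(yaw)]); H=np.array([0.565,0.157])
p=H-(0.117+0.045)*u
bot.move_linear([*p,0.137],v=0.15,orientation=down(yaw))
bot.dwell(0.3); po=pose(); f=imaging.grab_frame("wrist"); cv2.imwrite("pics/pre.png",f); np.save("pre.npy",np.vstack(po))
for l,z in[("wing_eye",.139),("fork_saddle",.099),("fork_nominal",.099)]:
    for d in pinpoint("wrist",l)[:2]: print(l,np.round(d["at"],1),round(d["score"],2),np.round(onz("wrist",d["at"],z,po),4))
print(po[0],current_time(),np.round(current_joint_pos(),1))
cv2.imwrite("pics/prez.png",cv2.resize(f[20:220,180:380],None,fx=3,fy=3,interpolation=cv2.INTER_CUBIC))
E
```

```text
w 0.00011389917792892469 0.0 [0.7 0.2 0.1]
lifted [ 1.   0.2 -0.2] [ 0.   -0.04  0.  ]
fork_nominal [519.3  40.5] 0.7 [0.5037 0.0084 0.099 ]
[0.40449197 0.17813244 0.1369861 ] 9.5167 [ 19.   -9.4  98.4   0.   91.  116.6]
```

View pics/prez.png

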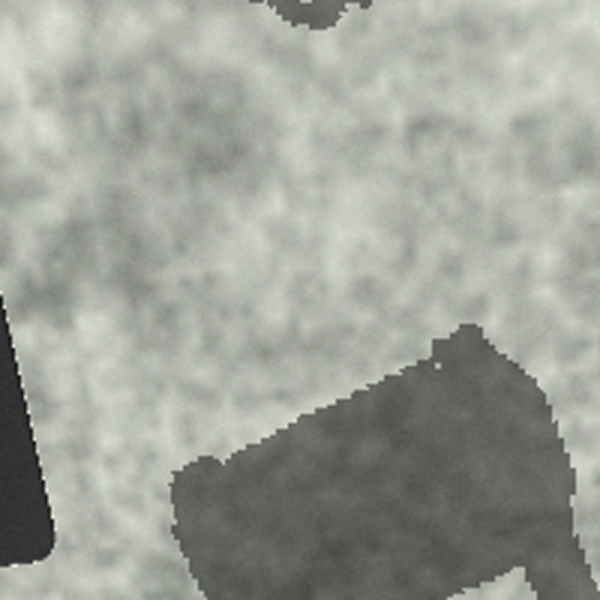

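The gripper closed on nothing (width 0), and the picture shows only bare worktop. I need to see what happened to the wing.

```bash
python3 - <<'E'
from h import *
t=imaging.grab_frame("top"); 
for l in("wing_handle","wing_eye"): print(l,[(np.round(d["at"]).tolist(),round(d["score"],2)) for d in pinpoint("top",l)[:2]])
s=imaging.grab_frame("side")
for l in("wing_handle","wing_eye"): print(l,[(np.round(d["at"]).tolist(),round(d["score"],2)) for d in pinpoint("side",l)[:2]])
cv2.imwrite("pics/ts.png",np.hstack([t[100:380,130:490],s[100:380,130:490]]))
print(current_width())
E
```

```text
wing_handle [([280.0, 251.0], 0.82)]
wing_eye [([284.0, 195.0], 0.58)]
wing_handle [([285.0, 230.0], 0.56)]
wing_eye [([301.0, 206.0], 0.65)]
-0.000345434403596376
```

View pics/ts.png

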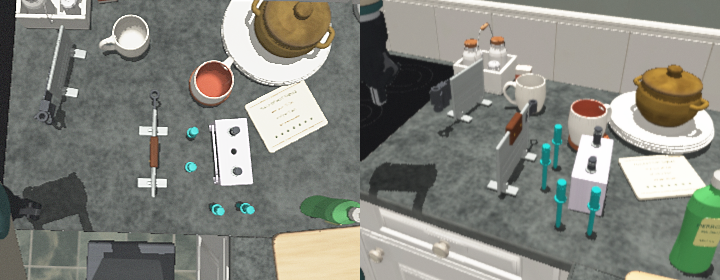

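The wing stands untouched, so the grasp missed it. I'll retry, checking pose, width and view before closing.

```bash
python3 - <<'E'
from h import *
bot.gripper_open(); print("open",current_width())
g=[0.5023,-0.0621]; yw=0.011
bot.move_linear([0.43,0.05,0.2],v=0.3,orientation=down(0))
bot.movep([*g,0.17],down(yw)); print(pose()[0],current_width())
hit=bot.move_linear([*g,0.097],v=0.08,contact_N=8); po=pose(); print(hit,po[0],current_width(),np.round(current_ft_force(),1))
f=imaging.grab_frame("wrist"); cv2.imwrite("pics/pregrasp.png",f)
for l,z in[("wing_eye",.099),("wing_handle",.116)]:
    for d in pinpoint("wrist",l)[:1]: print(l,np.round(d["at"],1),round(d["score"],2),np.round(onz("wrist",d["at"],z,po),4))
print(current_time())
E
```

```text
open 0.08558780917008822
[ 0.50197825 -0.06113978  0.16894577] 0.0854424262476958
False [ 0.50271786 -0.0622149   0.09768248] 0.08520012726678552 [0.3 1.1 0.1]
wing_eye [277.5  36.7] 0.84 [ 0.6184 -0.0605  0.099 ]
wing_handle [274.6 250.1] 0.59 [ 0.5025 -0.0599  0.116 ]
13.0583
```

View pics/pregrasp.png

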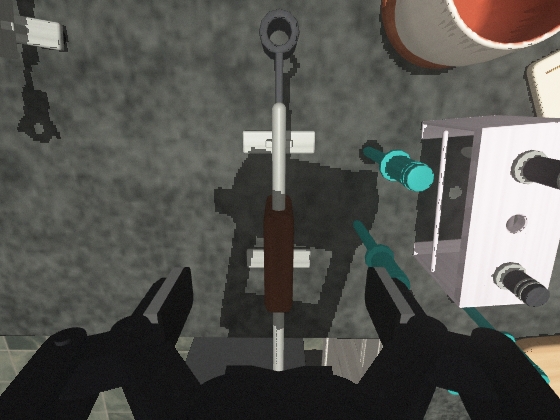

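The handle, at columns 266–293 and rows 205–310, lies between the open fingers, and the eye is at (279,35). I'll close and verify before lifting.

```bash
python3 - <<'E'
from h import *
po=pose(); print("eye",onz("wrist",(279,35),.112,po).round(4),"hA",onz("wrist",(279,200),.136,po).round(4),"hB",onz("wrist",(279,312),.136,po).round(4))
bot.grasp(60); print("w",current_width(),current_finger_force(),np.round(current_ft_force(),1),current_time())
bot.dwell(0.3); print("w",current_width(),current_finger_force(),np.round(current_ft_force(),1))
if current_width()>0.01:
    p=pose()[0]; bot.move_linear([*p[:2],p[2]+.02],v=0.05); print("lift",current_width(),np.round(current_ft_force(),1),np.round(current_moment(),2))
E
```

```text
eye [ 0.6167 -0.0612  0.112 ] hA [ 0.54  -0.062  0.136] hB [ 0.474  -0.0627  0.136 ]
w 0.00025099773929111675 0.0 [-0.1 -0.4  0. ] 13.825
w 0.00014798769870402815 0.0 [-0.9  0.2 -1.2]
```

The fingers closed to zero above the handle without touching anything. In the picture the fingertips (row 268, inner spacing about 177 px) work out to roughly 40 mm higher than the stated TCP. I'll check this by touch, lowering the shut fingers gently onto the handle top, which is at z = 0.136.

```bash
python3 - <<'E'
from h import *
p=pose()[0]; print(p,np.round(current_ft_force(),1))
hit=bot.move_linear([*p[:2],0.06],v=0.02,contact_N=4); q=pose()[0]
print(hit,q,np.round(current_ft_force(),1),current_time())
if hit: bot.move_linear([*p[:2],q[2]+.01],v=0.05)
E
```

```text
[ 0.50230478 -0.06205835  0.09697382] [-0.9  0.2 -1.2]
True [ 0.50233024 -0.06210515  0.0967457 ] [ 0.2 -0.2  3.8] 14.4583
```

```bash
python3 - <<'E'
from h import *
p=pose()[0]; print(p,np.round(current_ft_force(),1))
hit=bot.move_linear([*p[:2],0.06],v=0.015,contact_N=4); q=pose()[0]
print(hit,q,np.round(current_ft_force(),1),current_time())
bot.move_linear([*p[:2],q[2]+.01],v=0.05)
f=imaging.grab_frame("wrist"); cv2.imwrite("pics/shut.png",f)
k=imaging.get_calibration("wrist"); print(proj("wrist",pose()[0],pose()).round(1))
g=cv2.cvtColor(f,cv2.COLOR_BGR2GRAY); print("col 262..296 rows 220..340:"); print(np.array2string(g[220:345:5,255:303:4],max_line_width=150))
E
```

```text
[ 0.50246193 -0.06209953  0.1070191 ] [ 0.6  0.  -1.1]
True [ 0.50239886 -0.06209253  0.09675353] [-0.1 -0.3  3.6] 15.975
[278.5 237.1]
col 262..296 rows 220..340:
[[ 46  48  45  39  39  37  31  39  43  34  43  43]
 [ 48  47  46  37  43  39  37  37  37  33  44  46]
 [ 50  48  43  37  37  35  38  38  39  34  43  48]
 [ 43  89  92  41  39  35  37  38  41  35  46  49]
 [ 39  85  84  38  38  36  37  38  40  37  83  81]
 [123 126 124  36  41  40  41  38  39  33 127 130]
 [202 201 200  34  38  39  37  39  41  37 204 204]
 [200 197 199  83  85  66  23  82  86  88 199 200]
 [198 199 201  84  82  64  23  85  88  86 204 202]
 [ 26  23  26  85  82  55  21  86  88  84  26  25]
 [ 24  29  25  87  86  50  25  88  84  86  25  26]
 [ 26  30  27  86  86  48  21  86  84  86  25  27]
 [ 28  26  42  83  84  37  24  84  84  86  27  23]
 [ 25  27  67  87  88  38  21  85  86  88  25  19]
 [ 23  21  89  84  86  21  20  85  82  87  25  27]
 [ 25  26  23  26  98  24  23  99  96  24  20  24]
 [ 20  20  22  17  24  23  23  96  22  21  26  26]
 [ 26  23  22  22  23  27  29  23  24  19  24  24]
 [ 23  21  21  24  23  22  23  19  21  21  23  23]
 [ 23  21  20  23  26  23  22  24  17  24  20  24]
 [ 20  17  18  23  19  24  23  22  22  23  21  22]
 [ 20  23  27  22  17  22  23  22  16  19  23  18]
 [ 20  19  19  22  24  22  24  24  23  19  21  18]
 [ 21  22  19  20  22  39  24  19  21  18  22  20]
 [ 23  19  20  22  28 175 197  26  22  19  18  18]]
```

The contact repeats at TCP z = 0.0968, which puts the real fingertips 39 mm behind the reported TCP. The picture gives about 41 mm, so they agree. The real grasp point is therefore 58 mm behind the reported TCP, and I'll use that from here on.

```bash
echo 'GO=0.0583  # grasp point above reported TCP' >> h.py; python3 - <<'E'
from h import *
bot.gripper_open(); g=[0.5023,-0.0621]
hit=bot.move_linear([*g,0.116-GO],v=0.06,contact_N=6); print(hit,pose()[0],np.round(current_ft_force(),1))
if not hit:
    bot.grasp(60); print("w",current_width(),current_finger_force(),np.round(current_ft_force(),1))
    if current_width()>0.01:
        p=pose()[0]; bot.move_linear([*p[:2],p[2]+.02],v=0.05); bot.dwell(.2); print("lift",current_width(),np.round(current_ft_force(),1),np.round(current_moment(),2),current_time())
        po=pose(); f=imaging.grab_frame("wrist"); cv2.imwrite("pics/lift.png",f); np.save("lift.npy",np.vstack(po))
        for l,z in[("wing_eye",.099+.02),("wing_handle",.136)]:
            for d in pinpoint("wrist",l)[:1]: print(l,np.round(d["at"],1),round(d["score"],2),np.round(onz("wrist",d["at"],z,po),4))
E
```

```text
False [ 0.50262686 -0.06215243  0.05815118] [ 0.5 -0.5 -0.1]
w 0.015566952066685591 59.18270945549011 [-0.6  0.3  1.5]
lift 0.015285984072101124 [-0.3  0.3 -4. ] [ 0.02  0.04 -0.01] 19.525
wing_eye [277.8  14.5] 0.58 [ 0.6183 -0.0605  0.119 ]
```

The wing is held, at 15.3 mm width and about 4 N. I'll carry it to the front of the fork, lower it to 1 mm above the worktop, and slide it in by feel.

```bash
cat >> h.py <<'E'
YAW=-0.132; U=np.array([np.cos(YAW),np.sin(YAW)]); N=np.array([-U[1],U[0]]); H=np.array([0.565,0.1568])
def fuv(): 
    f=np.array(current_ft_force()); return np.round([f[:2]@U,f[:2]@N,f[2]],1)
E
python3 - <<'E'
from h import *
s=lambda d,n=0:H-(0.117+d)*U+n*N
bot.move_linear([*s(.05),0.08],v=0.2,orientation=down(YAW)); bot.dwell(.2); print(pose()[0],fuv())
bot.move_linear([*s(.04),0.0592],v=0.04); bot.dwell(.3); f0=fuv(); print("low",f0,current_width())
hit=bot.move_linear([*s(-.02),0.0592],v=0.012,contact_N=4); p=pose()[0]; r=p[:2]-H
print(hit,"along",r@U+.117,"across",r@N,fuv(),np.round(current_moment(),2),current_time())
bot.dwell(.3); print(fuv())
E
```

```text
[0.39964786 0.1783166  0.07995756] [-0.4 -0.6 -3.5]
low [ 0.   0.7 -4.8] 0.015109663207918515
True along -0.003786107725215357 across 0.00017608765531280292 [ 0.3  0.5 -2.9] [ 0.2  -0.03  0.12] 25.2833
[0.4 1.2 1.3]
```

```bash
python3 - <<'E'
from h import *
def avg(n=15):
    a=[]
    for _ in range(n): bot.dwell(.02); a.append(np.r_[fuv(),current_moment()])
    return np.mean(a,0).round(2),np.std(a,0).round(2)
print(avg(),pose()[0])
p=pose()[0]; bot.move_linear([*(p[:2]-.004*U),p[2]],v=0.02); bot.dwell(.2); print(avg(),pose()[0],current_time())
E
```

```text
(array([ 1.21,  2.56,  1.45,  0.39, -0.33,  0.15]), array([0.47, 0.61, 0.52, 0.05, 0.05, 0.03])) [0.44499761 0.1727899  0.05785655]
(array([-1.27, -1.81,  4.01, -0.33,  0.09, -0.07]), array([0.51, 0.46, 0.45, 0.05, 0.07, 0.02])) [0.44085552 0.17315875 0.05790197] 26.6167
```

The arm sagged about 1.3 mm, so the feet were dragging and that triggered the stop. I'll back off and retry slightly higher.

```bash
cat >> h.py <<'E'
def avg(n=12):
    a=[]
    for _ in range(n): bot.dwell(.02); a.append(np.r_[fuv(),current_moment()])
    return np.mean(a,0).round(2)
def rel():
    p=pose()[0]; r=p[:2]-H; return np.round([r@U+.117,r@N,p[2]],4)
E
python3 - <<'E'
from h import *
s=lambda d,n=0:H-(0.117+d)*U+n*N
z=.0613
bot.move_linear([*s(.03),z],v=0.04); bot.dwell(.2); print("free",avg(),rel())
hit=bot.move_linear([*s(-.025),z],v=0.012,contact_N=4); print(hit,rel(),fuv()); print(avg(),rel(),current_time())
E
```

```text
free [ 0.27 -0.12 -3.72 -0.    0.    0.  ] [-0.03   -0.      0.0613]
True [-0.0037  0.0002  0.0602] [-0.1  1.7 -3.4]
[-0.24  0.8  -3.02  0.14 -0.04  0.12] [-0.0045 -0.0002  0.0593] 30.3083
```

Contact comes at -3.7 mm, with the force on the wing towards +N (Mz about 0.12 N·m). So the barrel bears only on the -N wall of the saddle. I'll shift +N step by step until the push is balanced.

```bash
python3 - <<'E'
from h import *
s=lambda d,n=0:H-(0.117+d)*U+n*N
z=.0613; n=0.0015; d0=.008
for i in range(4):
    bot.move_linear([*s(d0,n),z],v=0.03); b=avg(6)
    hit=bot.move_linear([*s(-.025,n),z],v=0.012,contact_N=4); r=rel(); a=avg(6)-b
    print(i,"n",round(n,4),hit,r,"dF",a[[0,1,2,5]].round(2),current_time())
    if not hit or abs(a[5])<.05: break
    n+=0.0012*np.sign(a[5]); d0=-r[0]+.004
E
```

```text
0 n 0.0015 True [-0.0011  0.0017  0.0602] dF [0.37 0.54 0.45 0.12] 31.8833
1 n 0.0027 True [-0.001   0.0022  0.0601] dF [ 0.13 -0.05  0.44  0.  ] 33.2417
```

```bash
python3 - <<'E'
from h import *
s=lambda d,n=0:H-(0.117+d)*U+n*N
z=.0613; n=0.0021
bot.move_linear([*s(.004,n),z],v=0.03); b=avg(6)
hit=bot.move_linear([*s(-.02,n),z],v=0.01,contact_N=4.5); r=rel(); print(hit,r,fuv()-b[:3])
bot.move_linear([*s(-r[0]-.0002,n),.0588],v=0.02); print(rel(),(avg(6)-b)[[0,1,2,5]])
bot.gripper_open(); bot.dwell(.1); q=pose()[0]
bot.move_linear([*q[:2],0.12],v=0.1); 
# look down on fork and eye
bot.movep([0.54,0.158,0.22],down(YAW)); po=pose(); f=imaging.grab_frame("wrist"); cv2.imwrite("pics/home.png",f); np.save("home.npy",np.vstack(po))
for l,zz in[("wing_eye",.099),("fork_saddle",.099),("wing_handle",.116)]:
    for d in pinpoint("wrist",l)[:1]: 
        P=onz("wrist",d["at"],zz,po); print(l,np.round(d["at"],1),round(d["score"],2),P.round(4),(P[:2]-H)@U,(P[:2]-H)@N)
print(current_time())
E
```

```text
True [-0.0012  0.0019  0.0602] [ 0.57  0.8  -0.63]
[-0.001   0.0021  0.0591] [-3.36 -1.13  6.97  0.03]
wing_eye [272.7 163.9] 0.6 [0.5651 0.16   0.099 ] -0.0003029078635572949 0.0032349777004218876
fork_saddle [277.5 159.4] 0.69 [0.5689 0.1547 0.099 ] 0.0041816598178068334 -0.0015504766506075885
wing_handle [273.2 277.3] 0.72 [0.4472 0.1757 0.116 ] -0.1192410521779012 0.0032655422252185857
37.1083
```

The wing is home; the eye reads along -0.3 mm, across +3 mm. Now the long pin.

```bash
python3 - <<'E'
from h import *
y=np.pi/4
bot.move_linear([0.50,0.05,0.22],v=0.35,orientation=down(0.3))
bot.movep([0.5475,-0.219,0.19],down(y)); po=pose(); f=imaging.grab_frame("wrist"); cv2.imwrite("pics/pin.png",f); np.save("pin.npy",np.vstack(po))
print(proj("wrist",[.5475,-.219,.111],po).round(1),proj("wrist",[.4685,-.2266,.113],po).round(1))
for l,zz in[("pin_knob",.111),("long_pin",.085),("drip_stand",0.),("short_pin",.085)]:
    for d in pinpoint("wrist",l)[:5]: 
        P=onz("wrist",d["at"],zz,po); print(l,np.round(d["at"],1),round(d["score"],2),P.round(4))
print(current_time())
E
```

```text
[279.7 202.3] [227.  263.8]
pin_knob [283.7 202.9] 0.84 [ 0.5496 -0.222   0.111 ]
pin_knob [199.1 314.4] 0.82 [ 0.4034 -0.2461  0.111 ]
pin_knob [153.9 284.8] 0.62 [ 0.3988 -0.1916  0.111 ]
pin_knob [217.2 139.3] 0.61 [ 0.5496 -0.1424  0.111 ]
pin_knob [168.2 190.5] 0.61 [ 0.4853 -0.1412  0.111 ]
long_pin [225.7 133.7] 0.97 [ 0.5534 -0.143   0.085 ]
long_pin [206.4 297.4] 0.91 [ 0.4062 -0.2459  0.085 ]
long_pin [175.6 187.1] 0.74 [ 0.481  -0.1423  0.085 ]
long_pin [164.8 272. ] 0.73 [ 0.3991 -0.1934  0.085 ]
long_pin [283.8 198.2] 0.63 [ 0.5475 -0.2249  0.085 ]
drip_stand [263.6 201.1] 0.74 [ 0.5092 -0.2289  0.    ]
drip_stand [336.4  86.6] 0.19 [ 0.6659 -0.1924  0.    ]
short_pin [235.  249.9] 0.7 [ 0.4717 -0.2289  0.085 ]
39.0833
```

```bash
python3 - <<'E'
from h import *
g=[0.548,-0.222]
hit=bot.move_linear([*g,0.0535],v=0.1,contact_N=6); print(hit,pose()[0])
b=avg(5); bot.grasp(40); print("w",current_width(),current_finger_force(),(avg(5)-b)[:3])
if not hit and current_width()>.012:
    bot.move_linear([*g,0.195],v=0.1); bot.dwell(.1); print("up",current_width(),avg(5))
    po=pose(); f=imaging.grab_frame("wrist"); cv2.imwrite("pics/held.png",f); np.save("held.npy",np.vstack(po))
    for l in("pin_knob","long_pin","pin_tip"):
        print(l,[(np.round(d["at"],1).tolist(),round(d["score"],2)) for d in pinpoint("wrist",l)[:3]])
    gp=po[0]+[0,0,GO]
    for n,dz in(("knob",0),("collar",-.026),("tip",-.096)): print(n,proj("wrist",gp+[0,0,dz],po).round(1))
print(current_time())
E
```

```text
False [ 0.54845319 -0.22220804  0.05434185]
w 0.014777221009065889 38.97511661052704 [ 0.18 -0.4   0.6 ]
up 0.015142600887951725 [-0.12  0.38 -1.02 -0.01  0.01 -0.  ]
pin_knob [([280.4, 286.9], 0.97), ([198.6, 310.4], 0.92), ([216.3, 135.5], 0.84)]
long_pin [([162.8, 267.8], 0.94), ([174.6, 182.9], 0.87), ([276.6, 263.5], 0.84)]
pin_tip [([192.6, 168.3], 0.92), ([182.6, 238.7], 0.87), ([214.3, 265.6], 0.72)]
knob [279.8 288.8]
collar [279.6 261.7]
tip [279.2 217. ]
43.3583
```

The pin is held; its knob shows at (280,287) against a predicted (280,289). Now over to the fork, for a close look at the tip and knuckle together.

```bash
echo 'A0=H-.0007*U+.0022*N' >> h.py; python3 - <<'E'
from h import *
bot.move_linear([*A0,0.195],v=0.22,orientation=down(np.pi/4)); bot.move_linear([*A0,0.1737],v=0.08); bot.dwell(.2)
po=pose(); print(po[0],A0,avg(4)[:3],current_time())
f=imaging.grab_frame("wrist"); cv2.imwrite("pics/over.png",f); np.save("over.npy",np.vstack(po))
tz=po[0][2]+GO-.096
for n,P in(("tip",[*po[0][:2],tz]),("ring top",[*A0,.128]),("ring +U10",[*(A0+.01*U),.128]),("ring +N10",[*(A0+.01*N),.128])): print(n,np.round(P,4),proj("wrist",P,po).round(1))
cv2.imwrite("pics/overz.png",cv2.resize(cv2.convertScaleAbs(f[160:310,205:355],alpha=1.5,beta=20),None,fx=4,fy=4,interpolation=cv2.INTER_CUBIC))
E
```

```text
[0.5648168  0.15913307 0.17420611] [0.56459565 0.15907299] [ 0.32 -0.1  -0.25] 45.925
tip [0.5648 0.1591 0.1365] [279.2 217. ]
ring top [0.5646 0.1591 0.128 ] [279.  213.5]
ring +U10 [0.5745 0.1578 0.128 ] [289.  206.3]
ring +N10 [0.5659 0.169  0.128 ] [271.3 204.1]
```

View pics/overz.png

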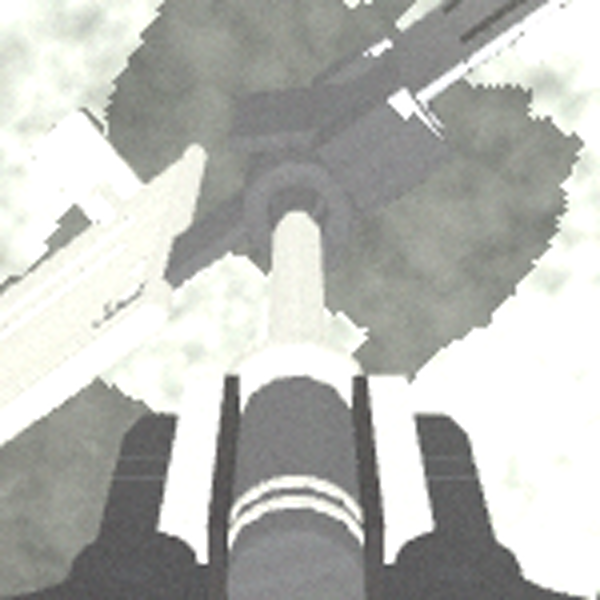

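The ring is centred at crop (298,210), within 1 mm of the prediction. The tip at crop (297,~226) is straight and above the hole. I'll nudge by +0.6/+0.3 mm and thread by feel, with a small spiral search if it stops.

```bash
cat > ins.py <<'E'
from h import *
import sys
A=A0+.0006*U+.0003*N; HOME=.0973
off=np.zeros(2); pats=[(0,0)]+[(r*np.cos(t),r*np.sin(t)) for r in(.0012,.0022) for t in np.arange(0,2*np.pi,np.pi/3 if r<.002 else np.pi/4)]
z0=pose()[0][2]; best=z0; c=A.copy(); i=0
while current_time()<62:
    q=c+np.array(pats[i]) if i<len(pats) else c
    bot.move_linear([*q,min(best+.0015,z0)],v=0.04)
    hit=bot.move_linear([*q,HOME-.001],v=0.03,contact_N=4); z=pose()[0][2]; a=fuv()
    print(i,np.round((q-A)*1e3,1),hit,"z",round(z,4),"tip",round(z-.0393,4),a,round(current_time(),2),flush=True)
    if z<HOME+.002: break
    if z<best-.004: best=z; c=q; i=1   # went deeper: recentre the search here
    else: i+=1
    if i>=len(pats): break
E
python3 ins.py
```

```text
0 [0. 0.] True z 0.1493 tip 0.11 [ 1.1 -0.4  3.9] 47.36
1 [1.2 0. ] True z 0.1502 tip 0.1109 [-1.2 -0.   4.3] 47.96
2 [0.6 1. ] True z 0.1501 tip 0.1108 [-0.4 -0.5  4.2] 48.56
3 [-0.6  1. ] True z 0.149 tip 0.1097 [0.7 0.9 2.9] 49.23
4 [-1.2  0. ] False z 0.0966 tip 0.0573 [-2.9 -0.6  2.3] 51.45
```

The pin is through to full depth. I'll release, withdraw and check.

```bash
python3 - <<'E'
from h import *
print(avg(4)[:3],pose()[0]); bot.gripper_open(); bot.dwell(.1); q=pose()[0]; bot.move_linear([*q[:2],0.19],v=0.12)
po=pose(); f=imaging.grab_frame("wrist"); cv2.imwrite("pics/end.png",f); print(current_width())
for l,z in(("pin_knob",.154),("long_pin",.128),("wing_handle",.116)):
    for d in pinpoint("wrist",l)[:2]:
        P=onz("wrist",d["at"],z,po); print(l,np.round(d["at"],1),round(d["score"],2),P.round(4))
s=imaging.grab_frame("side"); pk=pinpoint("side","pin_knob"); lp=pinpoint("side","long_pin")
imaging.grab_frame("top"); tk=pinpoint("top","pin_knob")
print("side",[(np.round(d["at"]).tolist(),round(d["score"],2)) for d in pk[:6]],proj("side",[*q[:2],.154]).round(),[(np.round(d["at"]).tolist(),round(d["score"],2)) for d in lp[:6]],proj("side",[*q[:2],.128]).round())
print("top",[(np.round(d["at"]).tolist(),round(d["score"],2)) for d in tk[:6]],proj("top",[*q[:2],.154]).round(),q,current_time())
E
```

```text
[-2.3 -1.2  1.9] [0.56409301 0.1593104  0.09661032]
0.08519435685197076
pin_knob [280.6 217.8] 0.78 [0.5645 0.1587 0.154 ]
long_pin [278.9 208.9] 0.81 [0.5622 0.1582 0.128 ]
wing_handle [177.9 274.6] 0.64 [0.4437 0.1765 0.116 ]
side [([333.0, 292.0], 0.87), ([317.0, 250.0], 0.72), ([328.0, 229.0], 0.67), ([367.0, 295.0], 0.64), ([202.0, 178.0], 0.44)] [204. 178.] [([326.0, 299.0], 0.85), ([361.0, 310.0], 0.8), ([329.0, 245.0], 0.66), ([206.0, 186.0], 0.6)] [205. 188.]
top [([378.0, 307.0], 0.7), ([174.0, 213.0], 0.7), ([168.0, 214.0], 0.47), ([351.0, 309.0], 0.45), ([322.0, 265.0], 0.42), ([319.0, 232.0], 0.39)] [168. 214.] [0.56403545 0.15930007 0.0962926 ] 53.6833
```

The wrist, side and top views all put the knob where a seated pin should be. The gripper is open and clear, so I'm handing in.

```bash
python3 -c "
from h import *
print(bot.job_done())"
```

```text
the job is handed in; nothing more can be done
None
```

I handed the job in at about 54 s: the wing's eye is home in the fork, and the long pin is threaded to full depth, let go and checked in all three camera views; the judge's verdict was not shown.

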